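Swing a fixture's hold-down finger shut with a splined T-key

ROBOT

A 6-joint arm with a two-finger parallel gripper is mounted at the origin on the work surface. World frame = base frame: x ahead of the robot, y to its left, z up, the work surface at z = 0. Lengths are in m, angles in rad, forces in N, time in s.
With the tool pointing down it reaches from about 0.35 to 0.975 m from the base axis. Payload 4.9 kg.
Tool frame: the origin (TCP) lies at the very end of the fingers, on their centre line; the grasp point (between the pads) lies 19 mm behind it; z points along the fingers, y is the direction in which the jaws open and shut (so a half turn about z gives the same grasp; the last joint's range is limited). The gripper opens to 85 mm and grips with 20 to 120 N. Pads are 22 mm wide; open, the fingers measure 114 mm over their backs; the gripper's body (76 mm by 85 mm) begins 54 mm behind the grasp point. The pads swing forward as they close: fully open they stand 13 mm farther back than shut.
Start: joints at [-1.408, 0.053, 1.613, -0, 1.476, -0.119], TCP at [0.174, -0.6, 0.231] pointing down, gripper open.
Joint ranges: [-3.01, 3.01], [-1.01, 2.22], [0.06, 2.58], [-1.02, 4.17], [0.09, 2.62], [-3.14, 3.14]. Speed limits (rad/s): [2.57, 2.57, 3.14, 3.14, 3.14, 3.14].

INTERFACE

Orientations are given as a unit quaternion [w, x, y, z].
In Python, from plant import monitor, eyes, manip gives the robot as it stands.
- The arm moves only by the tool step_arm, never from a script. Its argument "motion" is a list of rows, each a list of 7 numbers: the shift along the world's x, y, z scaled (see below), then the turn, a rotation vector about the world's x, y, z scaled (see below), then the closure in counts, from 0 (fully open) to 255 (shut). In form: [[x, y, z, ax, ay, az, grip], ...]. A call has 1 to 10 rows; each row is the pose to reach, as a shift and turn from the pose commanded when the call began; what a row does not reach only later rows make up. The controller multiplies each number of a shift by 0.5 m and each number of a turn by 1.5 rad. A row lasts 1/10 s, in which the tool goes at most 50 mm and 8.59 degrees, less where a joint would pass 70% of its speed; a pose out of reach is approached as far as the arm can. A call with a number of a shift or a turn outside -1 to 1 is refused whole. A call with a gripper value outside its range is refused whole. The fingers move at their own pace and stop on an object; the grip force is fixed at half the most. Time passes only in rows, so rows that repeat a pose let the fingers close. It gives the time, the measured TCP pose, the force and the opening at its end, in the units of the state.
- monitor.state(): the state, without advancing time (a new reading comes with each control period).
- eyes.grab_frame(name): name is "scene" or "top"; returns a dict with "pixels" (420x560x3 uint8, red, green, blue), "mtx" (3x3 intrinsics, pixels), "rvec" (rotation vector, rad) and "tvec" (3), from world to camera coordinates, as OpenCV has them. Camera axes: x right, y down, z forward; pixel columns grow to the right and rows downward; lengths in m; the calibration is good to about 2 mm. A picture is of the moment at which its call begins. There is no depth.
- manip.job_done(): hands the job in, once; it reports no verdict.
Trained networks look in the newest picture that a camera, given by its name, has taken for a name from the list of things; names that differ only in an ending like _2 or _b are one class to them, and where a whole thing is asked for, a point or a joint stands for the part that bears it (a point fixed in the world has none). Each returns a list of dicts, best first, with "p" (0 to 1); they miss things now and then, are a little off and sometimes report something else, mostly with a low value. They report only what shows in the picture. A call takes as long as a camera call.
- eyes.look_for(name, camera): "box" ([centre column, centre row, width, height] in pixels, round what is visible of it).
- eyes.pinpoint(name, camera): "uv" ([column, row] in pixels: a listed point, or the origin of a listed thing).
The state is a dict: "time": time; "joint_pos": joint angles; "joint_vel": joint speeds; "joint_efforts": joint torques, N m; "tool_pos": TCP position; "tool_rot": TCP orientation; "contact_force": force on the tool from outside, world axes, zero at the start; "ft_torque": the same for the moment, N m; "gripper_width": opening from 0.0 (shut) to 1.0 (fully open).
Only numpy, scipy, OpenCV 4.12 (cv2) and the standard library are available. Lean on these libraries where they do the work, as an engineer would, in place of code of your own. Each camera call takes 0.05 s, during which the arm holds its last target.

TASK

Take the orange-headed T-key from its black stand and lower it down the blue post of the fixture; feel for the splines by turning the key until they line up and it slides fully home on the stem. Then, with the key only, turn the stem clockwise as far as it goes, so that the red finger lies over the wooden block, and leave the key standing fully home in the post. Do not touch the red finger itself, keep the block in its nest, and leave the other things on the bench alone.

Things in the scene. Friction and masses are not known exactly. Their poses are not given: they have to be found in the camera images.
- key: T-key, 144 mm tall, about 0.28 kg, standing in the stand at the start, its foot 8 mm above the bench. Origin: centre of its foot; z up to the handle. Below, a steel socket tube 36 mm across, 42 mm tall, 28 mm bore; inside, six splines 3 mm wide, from the foot 26 mm up, an 18 mm hole between their tips, at 30 degrees from the key's +x and every 60 degrees. Above, a 16 mm shank.
- key_head (a point): Centre of the key's orange head, 131 mm above its foot, the place to grip. Head: 24 mm along the key's x (two flat faces), 34 mm along y, 26 mm tall; a 12 mm dark steel crossbar, 100 mm long, runs through it along y.
- stand: Fixed black key stand: 90 mm square foot plate with a round cup 54 to 60 mm across and 36 mm tall, bore 44 mm, inner floor 8 mm above the bench. Origin: centre of its underside.
- fixture: Fixed fixture: aluminium plate 176 x 124 x 6 mm with a blue upright post (a tube) and a nest for the wooden block. Origin: on the bench, on the post's axis; +x points from the post to the block, whose nest centre is 86 mm from the axis; the plate reaches from x = -45 to +131 mm.
- mouth (a point): Centre of the open top of the blue post, 115 mm above the bench. The bore is 42 mm wide, flaring to 54 mm in the last 9 mm; post 54 mm (rim 66 mm) across outside.
- stem (a point): On the post's axis at the bottom of the well, 36 mm above the bench: flat top of the hub, where the key's foot rests when fully home. The steel stem stands on it: six teeth 4 mm wide, 25 mm across their tips, up to 22 mm above this point. The key's foot is stopped by the tooth tops there until the splines line up (play about 7 degrees either way), then slides down.
- nose (a point): Top of the stem's plain nose, 30 mm above the hub, on the axis (14 mm across, tapering to 7 mm at the top); it centres the key. The teeth sit at any angle to the red finger: that angle is not measured and differs from case to case. Light pressing does not turn the stem; only the engaged key does.
- finger_tip (a point): On the top face at the rounded end of the red finger, 84 mm from the post's axis, 36 mm above the bench. The finger (14 mm wide, 8 mm thick) sticks out of a window low in the post and turns with the stem.
- clamp (a joint): Angle of the stem and red finger in rad: 0 with the finger swung aside (80 degrees counter-clockwise of the fixture's +x), grows clockwise seen from above, firm stop at 1.4 with the finger over the block along the fixture's +x. Starts between 0 and 0.3, has about 0.2 N m of friction and stays where it is left.
- block: Loose wooden test block, 40 x 90 x 20 mm with two yellow tape flags, lying in the nest on the plate, its top 26 mm above the bench, 2 mm below the finger. Origin: centre of its underside.
- offcut: Bystander: loose wooden block 36 x 75 x 22 mm with green tape flags. Origin: centre of its underside.
- bottle: Bystander: clear bottle, 48 mm across, 120 mm tall. Origin: centre of its underside.
- driver: Bystander: screwdriver about 130 mm long lying on the bench between the stand and the fixture.

How it is judged:
On the way, in this order (a step that is already met when the one before it is completed fails the run):
1. the key is fully home on the splined stem, the finger still swung aside (z of key in the frame of stem between -0.004 and 0.005 m and horizontal distance between key and stem below 0.005 m and angle between key's own z axis and vertical below 0.1 rad and value of joint clamp below 1 rad), for 0.2 s.
2. the stem has been turned clockwise to its stop with the key home (z of key in the frame of stem between -0.004 and 0.005 m and horizontal distance between key and stem below 0.005 m and angle between key's own z axis and vertical below 0.1 rad and value of joint clamp above 1.3 rad), for 0.1 s.
At the end, for the whole second after the job is handed in: The clamp angle is over 1.30 rad (stop at 1.4), the released key stands at rest and upright (within 0.1 rad) in the post, its foot within 5 mm of the stem's hub in height and 5 mm sideways, and the block is within 8 mm of where it started (all of step 2 and distance of block from where it was at the start of the episode below 0.008 m and linear speed of key below 0.02 m/s); the robot touches nothing.
It fails at once if the robot touches the red finger or the stem (contact force between any of the arm, the fingers and clamp above 1 N).
It fails at once if the block is pushed out of its nest (distance of block from where it was at the start of the episode above 0.012 m).
It fails at once if a bystander (offcut, bottle or screwdriver) is shifted by more than 30 mm (distance of any of offcut, bottle, driver from where it was at the start of the episode above 0.03 m).
It also fails if it takes over 54 s, if anything falls off the work surface, if the arm or the gripper's body presses on something with over 40 N, if the wrist force passes 120 N, or if a joint passes its speed limit or range.

## Working session

There is one attempt and no reset: what is moved stays moved. The work goes in short steps, Python scripts to look and compute and a tool call to move; the robot and the scene stay as the last step left them, time stands still between calls to the robot, and variables do not carry over. Pictures are saved under pics/ and viewed, and the job is handed in when it is done.

Besides the shell and the picture viewer there is one more tool, called after "Emit:" in YAML: its name, and indented under it one key for each argument. step_arm: Moves the arm, as the interface text tells. Its arguments: {"type":"object","properties":{"motion":{"type":"array","items":{"type":"array","items":{"type":"number"}}}},"required":["motion"]}

```bash
mkdir -p pics; cat > h.py <<'E'
import numpy as np,cv2
from plant import monitor,eyes,manip
def cam(n):
    f=eyes.grab_frame(n); return f
def ray(f,uv):
    R,_=cv2.Rodrigues(np.array(f['rvec'],float)); t=np.array(f['tvec'],float).ravel()
    p=cv2.undistortPoints(np.array([[uv]],float),np.array(f['mtx'],float),None).ravel()
    return -R.T@t, R.T@np.array([p[0],p[1],1.])
def atz(f,uv,z):
    o,d=ray(f,uv); return o+d*(z-o[2])/d[2]
def proj(f,P):
    q,_=cv2.projectPoints(np.array(P,float).reshape(-1,1,3),np.array(f['rvec'],float),np.array(f['tvec'],float),np.array(f['mtx'],float),None); return q.reshape(-1,2)
def tri(fs,uvs):
    A=np.zeros((3,3));b=np.zeros(3)
    for f,u in zip(fs,uvs):
        o,d=ray(f,u);d=d/np.linalg.norm(d);M=np.eye(3)-np.outer(d,d);A+=M;b+=M@o
    return np.linalg.solve(A,b)
def save(f,name): cv2.imwrite('pics/'+name,cv2.cvtColor(f['pixels'],cv2.COLOR_RGB2BGR))
E
python3 - <<'E'
from h import *
np.set_printoptions(precision=4,suppress=True)
F={}
for c in('scene','top'):
    F[c]=cam(c);save(F[c],c+'0.png');print(c,ray(F[c],(280,210)))
hz=dict(key_head=.139,stand=0,mouth=.115,finger_tip=.036,block=.006,offcut=0,bottle=0,driver=0.01,fixture=0,key=.008,nose=.066)
for n,z in hz.items():
    us=[]
    for c in F:
        r=eyes.pinpoint(n,c)
        for k in r[:2]: print(n,c,round(k['p'],2),np.round(k['uv'],1),atz(F[c],k['uv'],z))
        if r: us.append((F[c],r[0]['uv']))
    if len(us)==2: print('  tri',tri(*zip(*us)))
s=monitor.state();print({k:np.round(v,3) for k,v in s.items()})
E
```

```text
scene (array([ 1.0771, -0.2018,  0.8222]), array([-0.5438,  0.2377, -0.8051]))
top (array([0.4144, 0.0455, 0.9338]), array([ 0.2129, -0.0267, -0.9769]))
key_head scene 0.62 [364.8 142.3] [0.5392 0.2035 0.139 ]
key_head top 0.59 [193.1 235.9] [0.5415 0.2019 0.139 ]
  tri [0.5412 0.2017 0.1416]
stand scene 0.87 [361.7 191.2] [0.5468 0.2118 0.    ]
stand top 0.66 [203.9 245.2] [0.5404 0.2037 0.    ]
stand top 0.55 [368.9 234.4] [ 0.5494 -0.189   0.    ]
  tri [ 0.543  0.209 -0.004]
mouth scene 0.58 [173.2 213.2] [ 0.5312 -0.1604  0.115 ]
mouth scene 0.55 [272.1 246.3] [ 0.6607 -0.0343  0.115 ]
mouth top 0.92 [366.4 236.4] [ 0.5288 -0.1545  0.115 ]
mouth top 0.47 [357.9 242.2] [ 0.5174 -0.1356  0.115 ]
  tri [ 0.5288 -0.1579  0.1104]
finger_tip scene 0.53 [231.2 235.1] [ 0.5614 -0.074   0.036 ]
finger_tip top 0.82 [323.2 231.1] [ 0.5563 -0.0758  0.036 ]
  tri [ 0.5576 -0.0748  0.0313]
block scene 0.83 [203.7 284. ] [ 0.6188 -0.1503  0.006 ]
block top 0.6 [350. 208.] [ 0.6143 -0.1483  0.006 ]
  tri [ 0.6156 -0.1497  0.    ]
offcut scene 0.94 [244.4 184.3] [ 0.4318  0.001  -0.    ]
offcut 
[... 736 characters left out ...]
e 0.47 [274.  245.4] [ 0.5973 -0.005   0.008 ]
key top 0.56 [205.6 239.9] [0.5517 0.1983 0.008 ]
  tri [0.5504 0.1974 0.0188]
nose top 0.71 [365.1 237.4] [ 0.5336 -0.1634  0.066 ]
nose top 0.45 [290.3 289.4] [0.4284 0.0078 0.066 ]
{'time': np.float64(1.2), 'joint_pos': array([-1.408,  0.053,  1.613, -0.   ,  1.476, -0.119]), 'joint_vel': array([-0.001, -0.   , -0.002,  0.001, -0.001, -0.   ]), 'joint_efforts': array([  0.   , -39.369, -37.046,  -0.   ,   0.001,   0.   ]), 'tool_pos': array([ 0.174, -0.6  ,  0.231]), 'tool_rot': array([ 0.  ,  0.99,  0.14, -0.  ]), 'contact_force': array([ 0.696, -0.175,  0.289]), 'ft_torque': array([ 0.003, -0.038, -0.001]), 'gripper_width': np.float64(1.0)}
```

```bash
python3 - <<'E'
import cv2
a=cv2.imread('pics/scene0.png');b=cv2.imread('pics/top0.png')
cv2.imwrite('pics/t1.png',cv2.resize(b[130:330,150:430],None,fx=2.8,fy=2.8,interpolation=cv2.INTER_CUBIC))
cv2.imwrite('pics/s1.png',cv2.resize(a[80:340,120:430],None,fx=2.3,fy=2.3,interpolation=cv2.INTER_CUBIC))
E
```

```text
(no output)
```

View pics/t1.png

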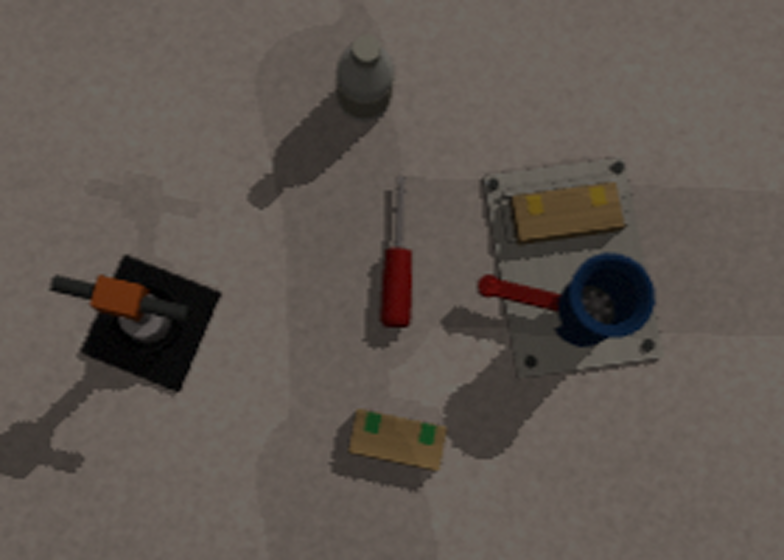

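View pics/s1.png

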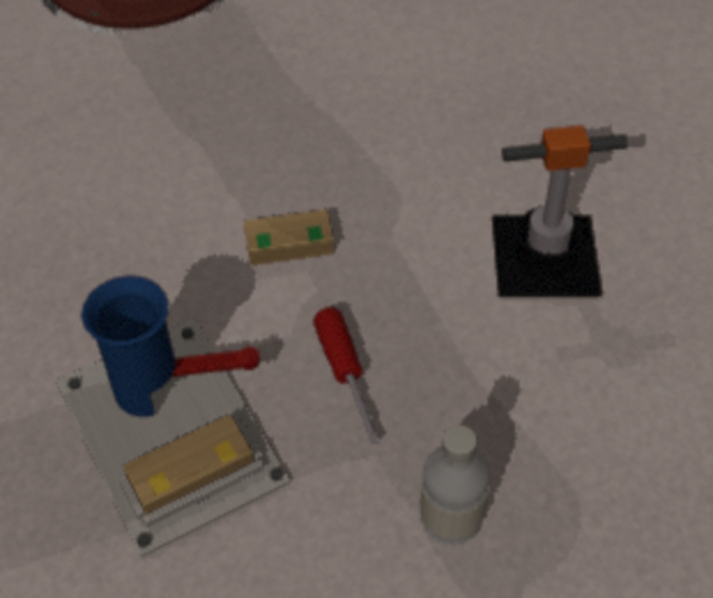

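The top view shows the key's orange head near full-frame pixel (192,236), with its crossbar running roughly left-right. The blue mouth is near (367,236), with the finger pointing left at about (323,232). The bystanders are clear of both. Next I'll refine the head yaw and post axis.

```bash
cat > m.py <<'E'
from h import *
from scipy.optimize import least_squares
np.set_printoptions(precision=4,suppress=True)
def mask(f,kind):
    h=cv2.cvtColor(f['pixels'],cv2.COLOR_RGB2HSV).astype(int);H,S,V=h[...,0],h[...,1],h[...,2]
    m={'blue':(H>100)&(H<125)&(S>110),'orange':(H>5)&(H<14)&(S>170)&(V>90)}[kind]
    n,l,st,c=cv2.connectedComponentsWithStats(m.astype(np.uint8))
    i=1+np.argmax(st[1:,4]);return (l==i).astype(np.uint8)
E
python3 - <<'E'
from m import *
F={c:cam(c) for c in('scene','top')}
def box(c,L):  # corners
    return None
th=np.linspace(0,2*np.pi,60,endpoint=False)
def hullmask(pts): 
    return cv2.convexHull(pts.astype(np.float32))
M={c:(mask(F[c],'orange'),mask(F[c],'blue')) for c in F}
for c in F: print(c,[ (m.sum(),np.round(cv2.moments(m,True)['m10']/m.sum(),1),np.round(cv2.moments(m,True)['m01']/m.sum(),1)) for m in M[c]])
def cmom(P,f):
    h=cv2.convexHull(proj(f,P).astype(np.float32));m=cv2.moments(h);a=m['m00'];return np.array([m['m10']/a,m['m01']/a])
def mm(m):
    h=cv2.moments(m,True);return np.array([h['m10']/h['m00'],h['m01']/h['m00']])
# head: hull centroid; yaw from crossbar later
def head(x,y,z,yaw):
    c,s=np.cos(yaw),np.sin(yaw)
    return np.array([[x+c*a-s*b,y+s*a+c*b,z+d] for a in(-.012,.012) for b in(-.017,.017) for d in(-.013,.013)])
r=least_squares(lambda p:np.concatenate([cmom(head(*p,0),F[c])-mm(M[c][0]) for c in F]),[.541,.202,.139],diff_step=1e-3)
print('head',r.x,r.fun)
# crossbar ends by eye: top crop
f=F['top']
a=atz(f,(150+57/2.8,130+284/2.8),.139);b=atz(f,(150+186/2.8,130+311/2.8),.139)
print('bar top',a,b,np.linalg.norm(a-b),(a+b)/2,'yaw',np.degrees(np.arctan2(*(a-b)[[1,0]]))-90)
f=F['scene']
a=atz(f,(120+507/2.3,80+154/2.3),.139);b=atz(f,(120+640/2.3,80+140/2.3),.139)
print('bar scene',a,b,np.linalg.norm(a-b),(a+b)/2,'yaw',np.degrees(np.arctan2(*(b-a)[[1,0]]))-90)
# post rim: blue outer hull centroid
for c in F:
    ys,xs=np.where(M[c][1]); print(c,xs.min(),xs.max(),ys.min(),ys.max())
# fit full post silhouette hull IoU
def postP(x,y): return np.array([[x+R*np.cos(t),y+R*np.sin(t),z] for t in th for R,z in((.033,.115),(.033,.106))])
def edge(c):
    cs,_=cv2.findContours(M[c][1],cv2.RETR_EXTERNAL,cv2.CHAIN_APPROX_NONE);return cv2.convexHull(max(cs,key=len)).reshape(-1,2)
# compare hull extents: rim far side extremes
def res(p):
    o=[]
    for c in F:
        P=proj(F[c],postP(*p)); ys,xs=np.where(M[c][1])
        if c=='top': o+= [P[:,0].max()-xs.max()-.5,P[:,1].min()-ys.min()+.5]
        else: o+=[P[:,0].min()-xs.min()+.5,P[:,1].min()-ys.min()+.5]
    return o
r=least_squares(res,[.53,-.16],diff_step=1e-3);print('post',r.x,r.fun)
E
```

```text
scene [(np.uint64(199), np.float64(366.2), np.float64(141.2)), (np.uint64(3984), np.float64(533.8), np.float64(143.6))]
top [(np.uint64(162), np.float64(191.2), np.float64(235.0)), (np.uint64(4857), np.float64(28.8), np.float64(214.4))]
head [0.5422 0.204  0.1443] [ 0.1384 -0.024   0.1438  0.0604]
bar top [0.5526 0.248  0.139 ] [0.5289 0.1549 0.139 ] 0.09604502611640578 [0.5408 0.2015 0.139 ] yaw -14.262876113341733
bar scene [0.5312 0.1574 0.139 ] [0.5612 0.2611 0.139 ] 0.10798346730946552 [0.5462 0.2093 0.139 ] yaw -16.149197787229625
scene 495 559 97 195
top 0 66 167 266
post [0.6226 0.5085] [ 9.3401 23.9056  1.7461 24.2257]
```

```bash
cat > post.py <<'E'
from m import *
F={c:cam(c) for c in('scene','top')}
roi=dict(scene=(140,205,190,275),top=(340,400,205,270))
th=np.linspace(0,2*np.pi,90,endpoint=False)
M={}
for c in F:
    h=cv2.cvtColor(F[c]['pixels'],cv2.COLOR_RGB2HSV).astype(int)
    m=((h[...,0]>98)&(h[...,0]<128)&(h[...,1]>110)).astype(np.uint8);z=np.zeros_like(m);x0,x1,y0,y1=roi[c];z[y0:y1,x0:x1]=m[y0:y1,x0:x1]
    M[c]=z;ys,xs=np.where(z);print(c,xs.min(),xs.max(),ys.min(),ys.max(),z.sum())
def P(x,y): return np.array([[x+R*np.cos(t),y+R*np.sin(t),z] for t in th for R,z in((.033,.115),(.033,.106))])
def res(p,cs=('scene','top')):
    o=[]
    for c in cs:
        q=proj(F[c],P(*p)); ys,xs=np.where(M[c])
        o+=[q[:,0].min()-xs.min()+.5,q[:,0].max()-xs.max()-.5,q[:,1].min()-ys.min()+.5] if c=='scene' else [q[:,0].max()-xs.max()-.5,q[:,1].min()-ys.min()+.5]
    return o
for cs in (('scene',),('top',),('scene','top')):
    r=least_squares(lambda p:res(p,cs),[.53,-.16],diff_step=1e-3);print(cs,r.x,r.fun)
E
python3 post.py; python3 - <<'E'
from m import *
f=cam('top')
cv2.imwrite('pics/t2.png',cv2.resize(cv2.cvtColor(np.clip(f['pixels'][205:270,330:400].astype(float)*1.8,0,255).astype(np.uint8),cv2.COLOR_RGB2BGR),None,fx=9,fy=9,interpolation=cv2.INTER_CUBIC))
E
```

```text
scene 156 195 201 260 1600
top 349 383 221 253 719
('scene',) [ 0.5383 -0.1591] [-0.1319  0.1339 -0.0081]
('top',) [ 0.5295 -0.1573] [0. 0.]
('scene', 'top') [ 0.5338 -0.1581] [-0.3045 -0.1599 -2.067   0.1749 -2.0462]
```

View pics/t2.png

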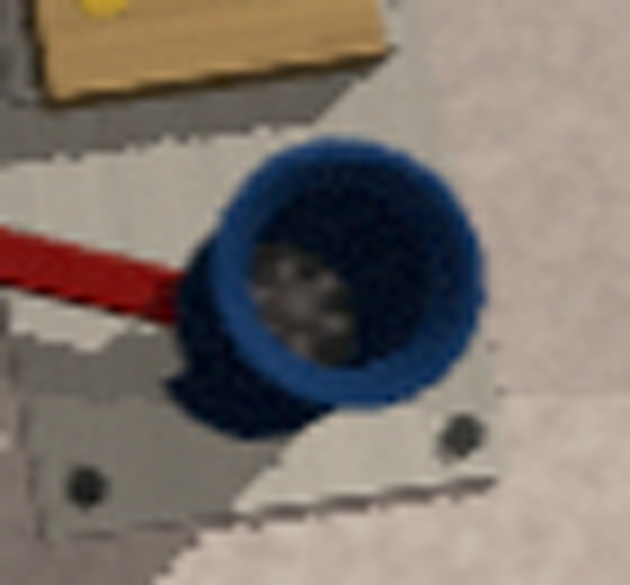

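```bash
python3 - <<'E'
from m import *
th=np.linspace(0,2*np.pi,200)
ims=[]
for c,(x0,y0) in dict(scene=(140,190),top=(335,205)).items():
    f=cam(c);im=cv2.cvtColor(np.clip(f['pixels'][y0:y0+75,x0:x0+65].astype(float)*1.6,0,255).astype(np.uint8),cv2.COLOR_RGB2BGR)
    k=6;im=cv2.resize(im,None,fx=k,fy=k,interpolation=cv2.INTER_CUBIC)
    for (X,Y),col in (((.5305,-.1575),(0,255,255)),((.5338,-.1581),(0,0,255))):
      for R,z in((.033,.115),(.027,.115)):
        q=(proj(f,np.c_[X+R*np.cos(th),Y+R*np.sin(th),0*th+z])-[x0,y0]+.5)*k
        cv2.polylines(im,[q.astype(np.int32)],True,col,1)
    ims.append(im)
cv2.imwrite('pics/ov.png',np.hstack(ims))
E
```

```text
(no output)
```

View pics/ov.png

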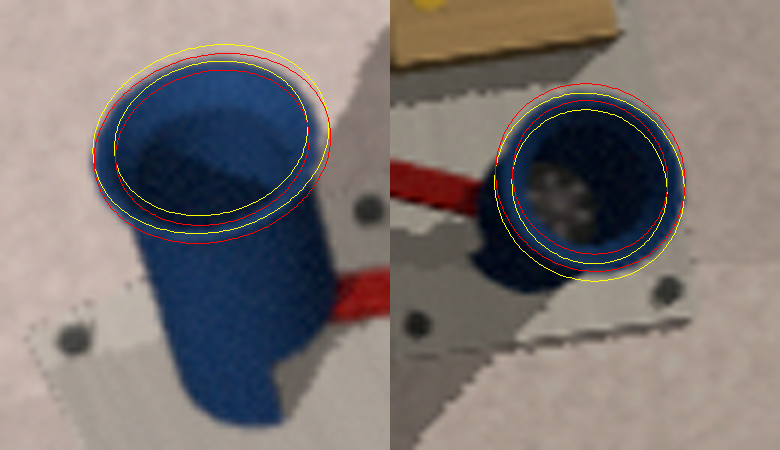

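Emit:
step_arm:
  motion:
    - [0.56,0.6,0.06,0,0,0.35,0]
    - [0.56,0.6,0.06,0,0,0.35,0]
    - [0.56,0.6,0.06,0,0,0.35,0]
    - [0.56,0.6,0.06,0,0,0.35,0]
    - [0.56,0.6,0.06,0,0,0.35,0]
    - [0.56,0.6,0.06,0,0,0.35,0]
    - [0.56,0.6,0.06,0,0,0.35,0]
    - [0.56,0.6,0.06,0,0,0.35,0]
    - [0.56,0.6,0.06,0,0,0.35,0]
    - [0.56,0.6,0.06,0,0,0.35,0]

```text
time: 2.55
tool_pos: [0.4548, -0.2992, 0.2616]
tool_rot: [0.0, 0.919, 0.394, -0.0]
contact_force: [0.4, -0.6, 0.2]
gripper_width: 1.0
```

Emit:
step_arm:
  motion:
    - [0.174,1.0,0,0,0,0.333,0]
    - [0.174,1.0,0,0,0,0.333,0]
    - [0.174,1.0,0,0,0,0.333,0]
    - [0.174,1.0,0,0,0,0.333,0]
    - [0.174,1.0,0,0,0,0.333,0]
    - [0.174,1.0,0,0,0,0.333,0]
    - [0.174,1.0,0,0,0,0.333,0]
    - [0.174,1.0,0,0,0,0.333,0]
    - [0.174,1.0,0,0,0,0.333,0]
    - [0.174,1.0,0,0,0,0.333,0]

```text
time: 3.55
tool_pos: [0.5401, 0.1923, 0.2612]
tool_rot: [0.0, 0.795, 0.607, -0.0]
contact_force: [1.5, -0.6, 0.8]
gripper_width: 0.996
```

Emit:
step_arm:
  motion:
    - [0,0.008,0,0,0,0,0]
    - [0,0.008,0,0,0,0,0]

```text
time: 3.75
tool_pos: [0.5398, 0.1957, 0.2608]
tool_rot: [0.0, 0.794, 0.608, -0.001]
contact_force: [-0.4, 0.1, -0.3]
gripper_width: 1.004
```

```bash
python3 - <<'E'
from m import *
s=monitor.state();R=None
print(s['tool_pos'],s['tool_rot'],np.degrees(2*np.arctan2(s['tool_rot'][2],s['tool_rot'][1])),s['joint_pos'])
ims=[]
for c,(x0,y0) in dict(scene=(290,60),top=(120,150)).items():
    f=cam(c);im=cv2.cvtColor(f['pixels'][y0:y0+150,x0:x0+150],cv2.COLOR_RGB2BGR)
    ims.append(cv2.resize(im,None,fx=2.6,fy=2.6,interpolation=cv2.INTER_CUBIC))
    print(proj(f,s['tool_pos']))
cv2.imwrite('pics/above.png',np.hstack(ims))
E
```

```text
[0.5398 0.1957 0.2608] [ 0.0002  0.794   0.6079 -0.0007] 74.87151512396444 [ 0.2187 -0.083   1.6982 -0.0009  1.5275  0.4828]
[[370.1585  91.9195]]
[[182.8042 226.1267]]
```

View pics/above.png

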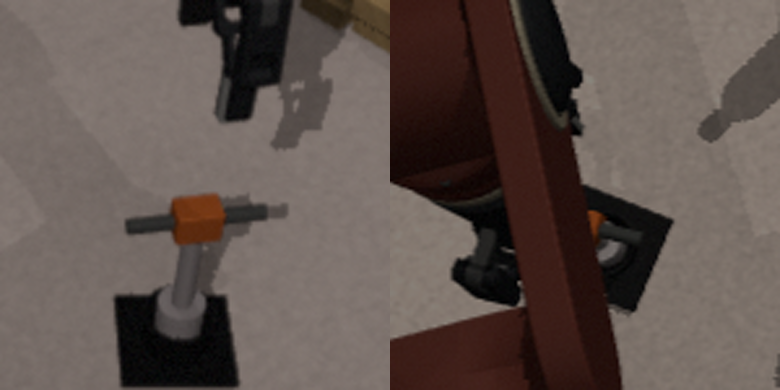

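Emit:
step_arm:
  motion:
    - [0.003,0.013,-0.07,0,0,0,0]
    - [0.003,0.013,-0.14,0,0,0,0]
    - [0.003,0.013,-0.2,0,0,0,0]
    - [0.003,0.013,-0.24,0,0,0,0]
    - [0.003,0.013,-0.27,0,0,0,0]
    - [0.003,0.013,-0.282,0,0,0,0]
    - [0.003,0.013,-0.282,0,0,0,0]

```text
time: 4.55
tool_pos: [0.541, 0.2018, 0.12]
tool_rot: [-0.0, 0.795, 0.607, -0.0]
contact_force: [-0.6, -0.2, -0.4]
gripper_width: 1.002
```

```bash
python3 - <<'E'
from m import *
s=monitor.state()
print(s['tool_pos'],s['contact_force'])
ims=[]
for c,(x0,y0) in dict(scene=(290,60),top=(120,150)).items():
    f=cam(c);im=cv2.cvtColor(f['pixels'][y0:y0+150,x0:x0+150],cv2.COLOR_RGB2BGR)
    ims.append(cv2.resize(im,None,fx=2.6,fy=2.6,interpolation=cv2.INTER_CUBIC))
cv2.imwrite('pics/at.png',np.hstack(ims))
E
```

```text
[0.541  0.2018 0.12  ] [-0.6358 -0.1566 -0.3561]
```

View pics/at.png

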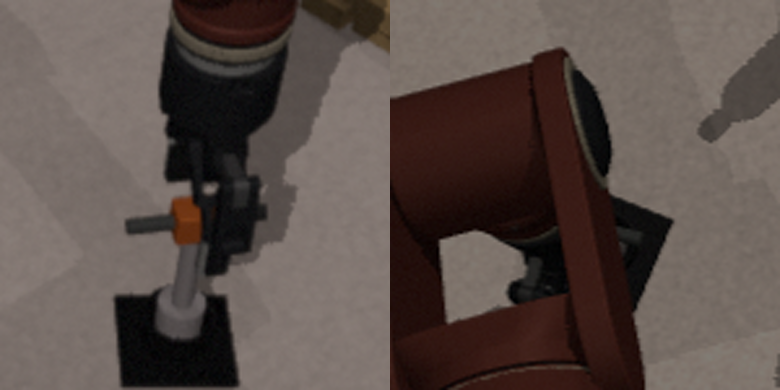

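```bash
python3 - <<'E'
from m import *
s=monitor.state()
f=cam('scene');t=np.radians(-15)
p=np.array(s['tool_pos'])
for r in (-.045,0,.045):
  for z in (.12,.139): print(r,z,(proj(f,p+[r*np.cos(t),r*np.sin(t),z-.12])-[290,60])*2.6)
m=mask(f,'orange');ys,xs=np.where(m);print((xs.min()-290)*2.6,(xs.max()-290)*2.6)
for b in(-.017,.017): print((proj(f,p+[0.012*np.cos(t)-b*np.sin(t),.012*np.sin(t)+b*np.cos(t),.019])-[290,60])*2.6)
E
```

```text
-0.045 0.12 [[176.5662 189.253 ]]
-0.045 0.139 [[179.5837 170.4446]]
0 0.12 [[192.2345 233.8944]]
0 0.139 [[195.5904 215.2659]]
0.045 0.12 [[208.811  281.1234]]
0.045 0.139 [[212.5403 262.7283]]
174.20000000000002 200.20000000000002
[[176.2106 230.5441]]
[[223.7296 224.7765]]
```

Emit:
step_arm:
  motion:
    - [0,0,0,0,0,0,255]
    - [0,0,0,0,0,0,255]
    - [0,0,0,0,0,0,255]
    - [0,0,0,0,0,0,255]
    - [0,0,0,0,0,0,255]
    - [0,0,0,0,0,0,255]
    - [0,0,0,0,0,0,255]
    - [0,0,0,0,0,0,255]

```text
time: 5.5
tool_pos: [0.5413, 0.2028, 0.1207]
tool_rot: [0.0, 0.794, 0.608, 0.0]
contact_force: [0.7, 0.3, 1.3]
gripper_width: 0.269
```

Emit:
step_arm:
  motion:
    - [0,0,0.03,0,0,0,255]
    - [0,0,0.1,0,0,0,255]
    - [0,0,0.18,0,0,0,255]
    - [0,0,0.25,0,0,0,255]
    - [0,0,0.29,0,0,0,255]
    - [0,0,0.3,0,0,0,255]
    - [0,0,0.3,0,0,0,255]

```text
time: 6.2
tool_pos: [0.5409, 0.2028, 0.2707]
tool_rot: [0.0, 0.794, 0.608, 0.0]
contact_force: [-1.0, -0.9, -2.8]
gripper_width: 0.27
```

Emit:
step_arm:
  motion:
    - [-0.004,-0.04,0,0,0,0,255]
    - [-0.008,-0.12,0,0,0,0,255]
    - [-0.01,-0.2,0,0,0,0,255]
    - [-0.012,-0.3,0,0,0,0,255]
    - [-0.014,-0.4,0,0,0,0,255]
    - [-0.016,-0.5,0,0,0,0,255]
    - [-0.018,-0.6,0,0,0,0,255]
    - [-0.018,-0.68,0,0,0,0,255]
    - [-0.018,-0.72,0,0,0,0,255]
    - [-0.018,-0.72,0,0,0,0,255]

```text
time: 7.2
tool_pos: [0.5305, -0.1594, 0.2671]
tool_rot: [-0.002, 0.795, 0.606, -0.002]
contact_force: [0.4, 1.4, -3.3]
gripper_width: 0.267
```

```bash
cat > look.py <<'E'
from m import *
import sys
s=monitor.state()
print(s['time'],s['tool_pos'],s['contact_force'],s['ft_torque'],s['gripper_width'],s['joint_pos'][5],np.degrees(2*np.arctan2(s['tool_rot'][2],s['tool_rot'][1])))
ims=[]
for c,(x0,y0) in dict(scene=(110,130),top=(300,150)).items():
    f=cam(c);im=cv2.cvtColor(np.clip(f['pixels'][y0:y0+150,x0:x0+150].astype(float)*1.5,0,255).astype(np.uint8),cv2.COLOR_RGB2BGR)
    ims.append(cv2.resize(im,None,fx=2.6,fy=2.6,interpolation=cv2.INTER_CUBIC))
    for n,d in (('foot',.150),('head',.019)):
        print(c,n,'crop px',(proj(f,s['tool_pos']+np.array([0,0,.019-.131 if n=='foot' else .019]))-[x0,y0])*2.6)
cv2.imwrite('pics/'+sys.argv[1],np.hstack(ims))
E
python3 look.py l1.png
```

```text
7.2 [ 0.5305 -0.1594  0.2671] [ 0.4487  1.4123 -3.2528] [ 0.056  -0.0281 -0.0228] 0.26739710239548825 -0.15721252450895026 74.60739973052316
scene foot crop px [[154.6543 177.2865]]
scene head crop px [[112.7268  31.5267]]
top foot crop px [[190.797  214.4343]]
top head crop px [[241.2442 182.0678]]
```

View pics/l1.png

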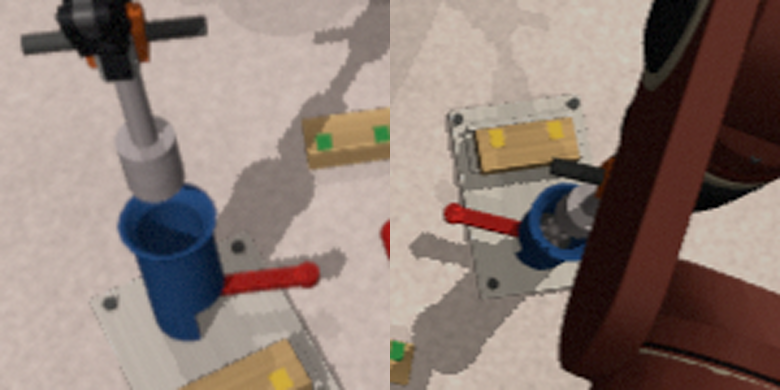

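Emit:
step_arm:
  motion:
    - [0,0,-0.02,0,0,0,255]
    - [0,0,-0.05,0,0,0,255]
    - [0,0,-0.08,0,0,0,255]
    - [0,0,-0.1,0,0,0,255]
    - [0,0,-0.1,0,0,0,255]

```text
time: 7.8
tool_pos: [0.5315, -0.1566, 0.2185]
tool_rot: [-0.001, 0.794, 0.608, -0.001]
contact_force: [0.2, 0.6, -3.3]
gripper_width: 0.272
```

```bash
python3 look.py l2.png
```

```text
7.8 [ 0.5315 -0.1566  0.2185] [ 0.2015  0.5629 -3.3307] [-0.028   0.0248 -0.0061] 0.27239259326601206 -0.15696147323961143 74.8821509261276
scene foot crop px [[172.1309 222.2815]]
scene head crop px [[134.6404  89.8323]]
top foot crop px [[172.551  222.8577]]
top head crop px [[216.3229 194.182 ]]
```

View pics/l2.png

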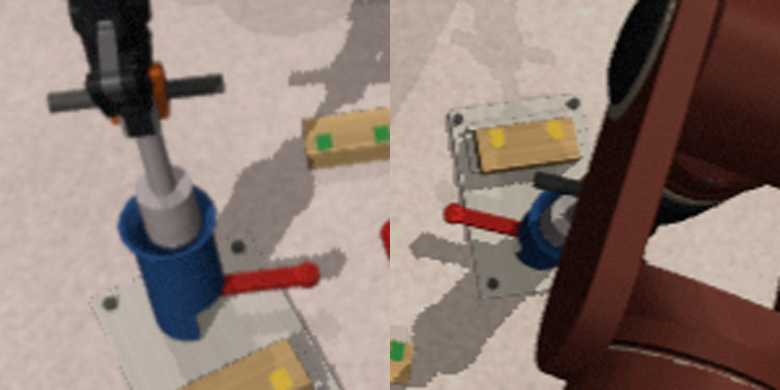

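Emit:
step_arm:
  motion:
    - [0,0,-0.01,0,0,0,255]
    - [0,0,-0.03,0,0,0,255]
    - [0,0,-0.045,0,0,0,255]
    - [0,0,-0.06,0,0,0,255]
    - [0,0,-0.06,0,0,0,255]

```text
time: 8.4
tool_pos: [0.5311, -0.157, 0.1882]
tool_rot: [-0.001, 0.794, 0.608, -0.001]
contact_force: [0.2, -0.6, -3.7]
gripper_width: 0.271
```

Emit:
step_arm:
  motion:
    - [0,0,-0.008,0,0,0,255]
    - [0,0,-0.016,0,0,0,255]
    - [0,0,-0.016,0,0,0,255]

```text
time: 8.7
tool_pos: [0.5317, -0.1571, 0.1817]
tool_rot: [-0.0, 0.794, 0.608, -0.0]
contact_force: [0.4, -0.2, -4.1]
gripper_width: 0.272
```

Emit:
step_arm:
  motion:
    - [0,0,-0.006,0,0,0,255]
    - [0,0,-0.012,0,0,0,255]
    - [0,0,-0.012,0,0,0,255]

```text
time: 9.0
tool_pos: [0.5317, -0.1571, 0.1757]
tool_rot: [-0.0, 0.794, 0.608, -0.0]
contact_force: [0.7, -0.2, -2.4]
gripper_width: 0.269
```

Emit:
step_arm:
  motion:
    - [0,0,-0.004,0,0,0,255]
    - [0,0,-0.008,0,0,0,255]
    - [0,0,-0.01,0,0,0,255]
    - [0,0,-0.01,0,0,0,255]

```text
time: 9.4
tool_pos: [0.532, -0.1574, 0.1711]
tool_rot: [0.0, 0.794, 0.608, -0.0]
contact_force: [0.8, -0.6, -3.5]
gripper_width: 0.272
```

Emit:
step_arm:
  motion:
    - [0,0,-0.004,0,0,0,255]
    - [0,0,-0.006,0,0,0,255]
    - [0,0,-0.006,0,0,0,255]

```text
time: 9.7
tool_pos: [0.5324, -0.1576, 0.1704]
tool_rot: [0.001, 0.794, 0.608, 0.0]
contact_force: [-2.4, -0.1, 4.2]
gripper_width: 0.274
```

Emit:
step_arm:
  motion:
    - [0,0,-0.004,0,0,-0.04,255]
    - [0,0,-0.006,0,0,-0.08,255]
    - [0,0,-0.006,0,0,-0.12,255]
    - [0,0,-0.006,0,0,-0.16,255]
    - [0,0,-0.006,0,0,-0.2,255]
    - [0,0,-0.006,0,0,-0.2,255]

```text
time: 10.3
tool_pos: [0.534, -0.1582, 0.1701]
tool_rot: [0.002, 0.876, 0.482, 0.002]
contact_force: [-2.1, 0.2, 12.0]
gripper_width: 0.269
```

Emit:
step_arm:
  motion:
    - [-0.001,0,0,0,0,-0.04,255]
    - [-0.002,0,0,0,0,-0.08,255]
    - [-0.003,0.001,0,0,0,-0.12,255]
    - [-0.003,0.001,0,0,0,-0.16,255]
    - [-0.003,0.001,0,0,0,-0.16,255]

```text
time: 10.8
tool_pos: [0.5333, -0.1584, 0.1699]
tool_rot: [0.004, 0.928, 0.373, 0.003]
contact_force: [0.2, -1.4, 9.2]
gripper_width: 0.27
```

Emit:
step_arm:
  motion:
    - [0,0,-0.002,0,0,-0.04,255]
    - [0,0,-0.002,0,0,-0.08,255]
    - [0,0,-0.002,0,0,-0.12,255]
    - [0,0,-0.002,0,0,-0.12,255]

```text
time: 11.2
tool_pos: [0.5313, -0.1575, 0.1652]
tool_rot: [0.001, 0.957, 0.289, 0.001]
contact_force: [0.6, -1.8, -1.3]
gripper_width: 0.271
```

```bash
python3 look.py l3.png
```

```text
11.2 [ 0.5313 -0.1575  0.1652] [ 0.6473 -1.8464 -1.2964] [-0.7769 -0.2829 -0.0009] 0.27110322259071523 0.5625224403750777 33.60201423772328
scene foot crop px [[183.6575 267.8971]]
scene head crop px [[149.5671 148.0827]]
top foot crop px [[159.386  232.2901]]
top head crop px [[197.9553 207.1585]]
```

View pics/l3.png

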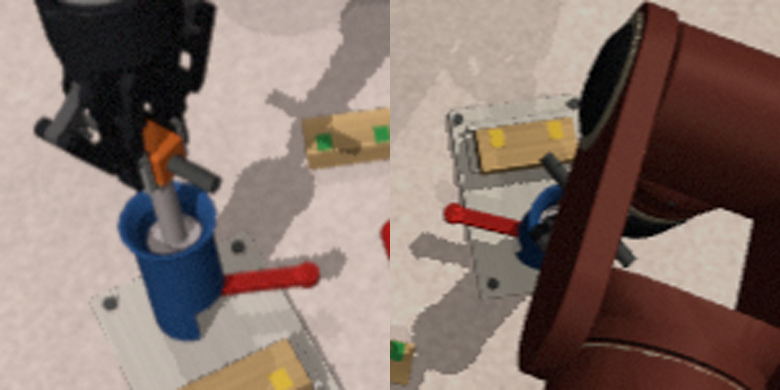

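Emit:
step_arm:
  motion:
    - [0,0,-0.008,0,0,-0.02,255]
    - [0,0,-0.016,0,0,-0.04,255]
    - [0,0,-0.022,0,0,-0.04,255]
    - [0,0,-0.022,0,0,-0.04,255]

```text
time: 11.7
tool_pos: [0.5312, -0.1578, 0.1532]
tool_rot: [0.002, 0.966, 0.26, 0.001]
contact_force: [2.9, -5.7, -3.0]
gripper_width: 0.27
```

Emit:
step_arm:
  motion:
    - [0,0,-0.006,0,0,0,255]
    - [0,0,-0.01,0,0,0,255]
    - [0,0,-0.012,0,0,0,255]
    - [0,0,-0.012,0,0,0,255]

```text
time: 12.1
tool_pos: [0.5315, -0.158, 0.1486]
tool_rot: [0.002, 0.966, 0.26, 0.001]
contact_force: [0.7, -5.6, 3.7]
gripper_width: 0.267
```

Emit:
step_arm:
  motion:
    - [0,-0.002,0,0,0,0,255]
    - [0,-0.002,0,0,0,0,255]
    - [0,-0.002,0,0,0,0,255]

```text
time: 12.4
tool_pos: [0.5314, -0.1584, 0.1486]
tool_rot: [0.001, 0.966, 0.26, 0.001]
contact_force: [1.3, -4.1, 5.6]
gripper_width: 0.268
```

Emit:
step_arm:
  motion:
    - [0,0,0,0,0,-0.04,255]
    - [0,0,0,0,0,-0.1,255]
    - [0,0,0,0,0,-0.16,255]
    - [0,0,0,0,0,-0.22,255]
    - [0,0,0,0,0,-0.28,255]
    - [0,0,0,0,0,-0.34,255]
    - [0,0,0,0,0,-0.4,255]
    - [0,0,0,0,0,-0.46,255]
    - [0,0,0,0,0,-0.5,255]
    - [0,0,0,0,0,-0.5,255]

```text
time: 13.4
tool_pos: [0.5317, -0.1588, 0.1487]
tool_rot: [0.001, 0.994, -0.112, 0.002]
contact_force: [1.0, -6.1, 4.3]
gripper_width: 0.273
```

```bash
python3 look.py l4.png
```

```text
13.4 [ 0.5317 -0.1588  0.1487] [ 1.0463 -6.1249  4.3331] [-1.3434 -0.3639  0.1314] 0.2729387316845331 1.3723324120673417 -12.898394584289889
scene foot crop px [[185.7932 282.1606]]
scene head crop px [[152.488  165.9525]]
top foot crop px [[156.7215 234.4913]]
top head crop px [[194.0467 210.2469]]
```

View pics/l4.png

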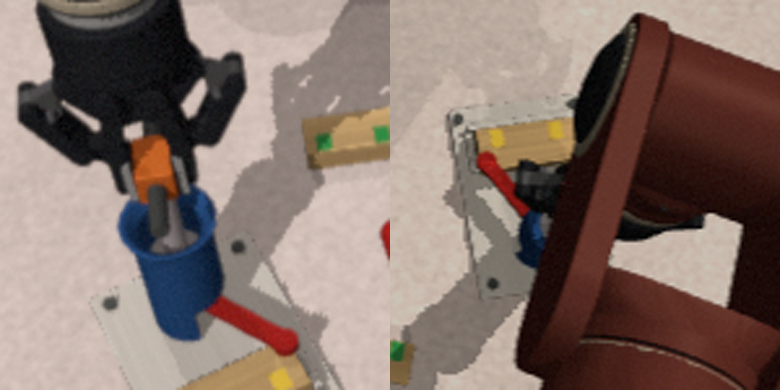

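The finger is swinging toward the block: its tip has moved to about (295,340) in the scene crop. The key is home, with TCP z at 0.1487. I'll keep turning.

Emit:
step_arm:
  motion:
    - [0,-0.001,0,0,0,-0.06,255]
    - [0,-0.002,0,0,0,-0.12,255]
    - [0,-0.002,0,0,0,-0.18,255]
    - [0,-0.002,0,0,0,-0.24,255]
    - [0,-0.002,0,0,0,-0.28,255]
    - [0,-0.002,0,0,0,-0.3,255]
    - [0,-0.002,0,0,0,-0.3,255]

```text
time: 14.2
tool_pos: [0.5317, -0.1592, 0.1486]
tool_rot: [0.0, 0.944, -0.331, 0.002]
contact_force: [1.6, -3.7, 5.7]
gripper_width: 0.271
```

```bash
python3 look.py l5.png
```

```text
14.2 [ 0.5317 -0.1592  0.1486] [ 1.6276 -3.7477  5.73  ] [-1.0064 -0.4743  0.08  ] 0.27138523889591026 1.8196943944047193 -38.62291946804044
scene foot crop px [[185.262  282.4183]]
scene head crop px [[151.8872 166.2319]]
top foot crop px [[157.1608 234.4558]]
top head crop px [[194.5554 210.2072]]
```

View pics/l5.png

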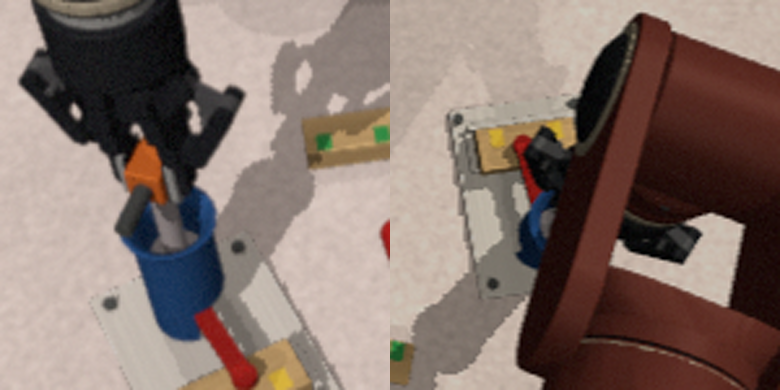

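Emit:
step_arm:
  motion:
    - [0,0,0,0,0,-0.05,255]
    - [0,0,0,0,0,-0.1,255]
    - [0,0,0,0,0,-0.15,255]
    - [0,0,0,0,0,-0.18,255]
    - [0,0,0,0,0,-0.18,255]

```text
time: 14.8
tool_pos: [0.5315, -0.1587, 0.1488]
tool_rot: [0.001, 0.893, -0.449, 0.001]
contact_force: [2.2, -3.3, 6.8]
gripper_width: 0.269
```

```bash
python3 look.py l6.png
```

```text
14.8 [ 0.5315 -0.1587  0.1488] [ 2.2344 -3.2796  6.8436] [-0.6515 -0.2426  4.1023] 0.2694876608686091 2.0792397099813225 -53.38366841147783
scene foot crop px [[185.8523 281.8264]]
scene head crop px [[152.5557 165.5805]]
top foot crop px [[156.6374 234.6688]]
top head crop px [[193.9561 210.4488]]
```

View pics/l6.png

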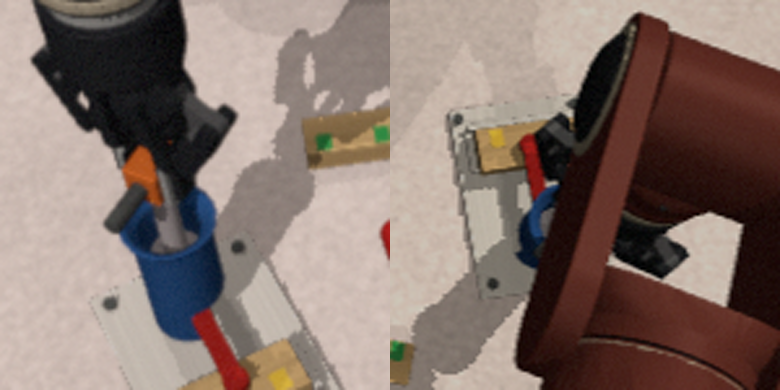

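Emit:
step_arm:
  motion:
    - [0,0,0,0,0,0,255]
    - [0,0,0.002,0,0,0.015,255]
    - [0,0,0.003,0,0,0.025,255]
    - [0,0,0.003,0,0,0.025,255]

```text
time: 15.3
tool_pos: [0.5311, -0.1585, 0.1488]
tool_rot: [-0.0, 0.9, -0.436, 0.001]
contact_force: [3.7, -3.4, 1.5]
gripper_width: 0.27
```

```bash
python3 - <<'E'
from m import *
s=monitor.state();print(s['ft_torque'],s['contact_force'],s['tool_pos'])
for c in('scene','top'):
    f=cam(c)
    for n,z in(('finger_tip',.036),('block',.006)):
        for k in eyes.pinpoint(n,c)[:1]:
            p=atz(f,k['uv'],z);d=p[:2]-[.5315,-.158];print(c,n,k['p'],p,np.hypot(*d),np.degrees(np.arctan2(d[1],d[0])))
E
```

```text
[-0.6745 -0.8344  3.1854] [ 3.6958 -3.3841  1.5268] [ 0.5311 -0.1585  0.1488]
scene finger_tip 0.58 [ 0.624  -0.1486  0.036 ] 0.09297382374816104 5.82636597602971
scene block 0.84 [ 0.6177 -0.1499  0.006 ] 0.08657757497788642 5.349410388088293
top finger_tip 0.7 [ 0.6154 -0.1504  0.036 ] 0.08426491901879866 5.175555403729137
top block 0.7 [ 0.6204 -0.1396  0.006 ] 0.09077581017300142 11.67599508987622
```

Emit:
step_arm:
  motion:
    - [0,0,0,0,0,0.02,255]
    - [0,0,0,0,0,0.04,255]
    - [0,0,0,0,0,0.04,255]

```text
time: 15.9
tool_pos: [0.531, -0.1586, 0.1488]
tool_rot: [-0.001, 0.912, -0.411, 0.0]
contact_force: [3.8, -1.7, 1.0]
gripper_width: 0.273
```

```bash
python3 -c "
from h import *
s=monitor.state();print(s['ft_torque'],s['contact_force'],s['tool_pos'],s['tool_rot'])"
```

```text
[-0.58022589 -0.9491876   1.61201518] [ 3.80695349 -1.6776624   0.99181994] [ 0.53096526 -0.15858098  0.14878691] [-6.64171986e-04  9.11517971e-01 -4.11259436e-01  4.72467894e-04]
```

Emit:
step_arm:
  motion:
    - [0,0,0,0,0,0.02,255]
    - [0,0,0,0,0,0.04,255]
    - [0,0,0,0,0,0.04,255]

```text
time: 16.2
tool_pos: [0.5308, -0.1586, 0.1487]
tool_rot: [-0.001, 0.923, -0.385, 0.0]
contact_force: [4.6, -2.1, 1.5]
gripper_width: 0.27
```

```bash
python3 -c "
from h import *
s=monitor.state();print(s['ft_torque'],s['contact_force'],s['tool_pos'],s['tool_rot'])"
```

```text
[-0.49671617 -1.06078962  0.37338819] [ 4.63443366 -2.06812281  1.46357182] [ 0.53081458 -0.15860796  0.14873387] [-8.33675210e-04  9.22845229e-01 -3.85169955e-01  3.06251641e-04]
```

Emit:
step_arm:
  motion:
    - [0.002,0,0,0,0,0,255]
    - [0.002,0,0,0,0,0,0]
    - [0.002,0,0,0,0,0,0]
    - [0.002,0,0,0,0,0,0]
    - [0.002,0,0,0,0,0,0]
    - [0.002,0,0,0,0,0,0]
    - [0.002,0,0,0,0,0,0]
    - [0.002,0,0,0,0,0,0]

```text
time: 17.0
tool_pos: [0.5315, -0.1587, 0.1488]
tool_rot: [-0.0, 0.924, -0.383, -0.0]
contact_force: [0.8, -0.2, 0.2]
gripper_width: 0.997
```

Emit:
step_arm:
  motion:
    - [0.002,0,0.03,0,0,0,0]
    - [0.002,0,0.08,0,0,0,0]
    - [0.002,0,0.15,0,0,0,0]
    - [0.002,0,0.22,0,0,0,0]
    - [0,-0.1,0.25,0,0,0,0]
    - [0,-0.2,0.25,0,0,0,0]
    - [-0.1,-0.3,0.25,0,0,0,0]
    - [-0.15,-0.4,0.25,0,0,0,0]
    - [-0.15,-0.45,0.25,0,0,0,0]
    - [-0.15,-0.45,0.25,0,0,0,0]

```text
time: 18.0
tool_pos: [0.4543, -0.3885, 0.2751]
tool_rot: [0.001, 0.922, -0.386, 0.001]
contact_force: [-0.5, 0.7, -0.6]
gripper_width: 0.997
```

```bash
python3 look.py l7.png; python3 - <<'E'
from m import *
F={c:cam(c) for c in('scene','top')}
for n,z in(('finger_tip',.036),('block',.006),('key_head',.167),('offcut',0),('bottle',0),('driver',.01)):
    us=[]
    for c in F:
        for k in eyes.pinpoint(n,c)[:1]:
            p=atz(F[c],k['uv'],z);us.append((F[c],k['uv']));d=p[:2]-[.5315,-.158];print(c,n,round(k['p'],2),p,np.hypot(*d),np.degrees(np.arctan2(d[1],d[0])))
    if len(us)==2: print(' tri',tri(*zip(*us)))
E
```

```text
18.0 [ 0.4543 -0.3885  0.2751] [-0.5025  0.7452 -0.5684] [ 0.0446 -0.036  -0.0151] 0.9971409152653574 1.5324636950035866 -45.421550170558184
scene foot crop px [[-247.0158  201.521 ]]
scene head crop px [[-348.7739   54.6728]]
top foot crop px [[510.0869 300.926 ]]
top head crop px [[626.0762 284.7436]]
scene finger_tip 0.68 [ 0.6217 -0.1447  0.036 ] 0.09115948002260613 8.397971152617702
top finger_tip 0.46 [ 0.6213 -0.1469  0.036 ] 0.09050590694876386 7.020414263146407
 tri [ 0.6215 -0.1458  0.0365]
scene block 0.82 [ 0.6186 -0.1571  0.006 ] 0.08709016339926573 0.5846283988571173
top block 0.65 [ 0.6146 -0.1425  0.006 ] 0.08452427381557197 10.555191042367568
 tri [ 0.6151 -0.1507 -0.0045]
scene key_head 0.88 [ 0.5292 -0.1573  0.167 ] 0.0023895983346531296 162.79365204179354
scene offcut 0.63 [ 0.4242 -0.0015  0.    ] 0.1897213635173233 124.43020315855676
top offcut 0.63 [0.4378 0.0024 0.    ] 0.18579334588455473 120.30298588499639
 tri [ 0.4361 -0.0009  0.013 ]
scene bottle 0.65 [0.7338 0.0191 0.    ] 0.268858074352186 41.20606924585556
top bottle 0.37 [ 0.5494 -0.1792  0.    ] 0.027709295385952695 -49.88913678192659
 tri [ 0.6383 -0.0772 -0.0014]
scene driver 0.79 [ 0.5941 -0.0115  0.01  ] 0.1593523211815297 66.86030855364466
top driver 0.58 [ 0.5911 -0.0093  0.01  ] 0.16019143018070486 68.16760906665745
 tri [ 0.5917 -0.01    0.0057]
```

View pics/l7.png

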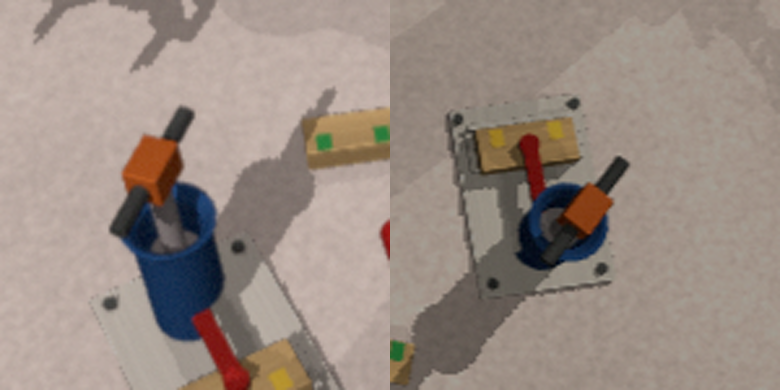

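```bash
python3 -c "
from h import *
print(manip.job_done())"
```

```text
the job is handed in; nothing more can be done
None
```

The job is handed in. The key is fully home on the stem, the stem is turned clockwise to its stop, and the released key is standing in the post. The robot gives no verdict, so this rests on my own checks.

- **Pick and insertion:** I gripped the key by its head, lifted it out of the stand and lowered it into the post until the foot rested on the tooth tops (tool height 0.170 m). About 40° of clockwise turning under light pressure lined up the splines. The key then slid down to tool height 0.1486 m, where about 0.1487 m is expected at full depth, with the red finger still swung aside.
- **Turning:** I turned the key clockwise until the wrist torque rose to 4.1 N m, which I took as the stop. I then turned back slightly to relieve the torque, opened the gripper and moved clear.
- **Last checks:**
  - The tool reads no contact.
  - The finger is over the middle of the block, in the same picture position as when it was at the stop (about 7° from world +x; the block is at about 5.6°).
  - The key's head is 2 mm from the post axis, assuming it is at its fully home height.
  - Combining both cameras, the block is within about 1 mm sideways of its start position.
- **Disagreements:**
  - The block's position differed by about 15 mm between the two cameras in the last look.
  - The offcut's reading was off by about 8 mm, and by 13 mm in height.
  - The top camera picked the post instead of the bottle, at low confidence; the scene camera puts the bottle where it started.
  - None of these showed as movement in the pictures, though the bottle was outside the last crop, so I treat them as detection error.

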